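# Oil a mushroom and hold it up in the tongs

## Task

Oil the mushroom on the steel tray: press the white cap of the green oil spray can fully down and let it spring back up. Then take hold of the kitchen tongs, close their red jaws on the mushroom from both sides and lift it, and finish while holding it still in the tongs with its underside at least 10 cm above the worktop, the tongs roughly level. Only the tongs may touch the mushroom, never the gripper, and the garlic, potato and spice jar before the sink stay where they are.

Things in the scene. Friction and masses are not known exactly. Their poses are not given: they have to be found in the camera images.
- station: Fixed steel drip tray with a green oil spray can on it, can on the far side. Origin: on the worktop under the mushroom's spot; tray spans x -60 to +165 mm, y -60 to +60 mm, top at z = 5 mm. Can 52 mm across, axis at x = +115 mm, y = 0; its white cap is the highest part, 151 mm above the worktop. z up. Tray and tongs may swap sides; yaw within 0.3 rad.
- spray_top (a point): Middle of the flat top of the white spray cap (33 mm across), 151 mm above the worktop when up; it moves with the cap.
- spray_cap (a joint): Travel of the sprung spray cap in m: 0 up, 0.008 fully down (over 0.006 counts as pressed, under 0.0015 as sprung back). Pressed straight down; takes 3 N at the start to 7 N fully down; springs back by itself.
- mushroom: Loose pale mushroom, 44 mm across the cap, 38 mm high, about 15 g, standing stem down on the tray, within 23 mm of the station's origin. Origin: middle of its underside (5 mm above the worktop at the start), z up.
- tongs: Loose kitchen tongs lying on the worktop, 219 mm long, 24 mm high, about 85 g, balanced near the origin: on the centre line under the black rubber finger pads, at the underside. x to the red jaws, y to the left arm, z up. Grip across the pads (along y, x -25 to +25 mm) from above: 48 mm outside when open; at 43 mm held with jaws still about 70 mm apart; closed on the mushroom about 30 mm.
- tongs_jaws (a point): Point midway between the jaws, 85 mm ahead of the tongs' origin along x, 12 mm above their underside; where the mushroom's middle should be. Open gap about 80 mm; each red jaw is 44 mm long (x +63 to +107 mm), z 0 to 24 mm, a shallow V hollow towards the other jaw.
- tongs_left_arm: Left (+y) arm of the tongs with rubber pad (z 0 to 24 mm) and jaw. Origin on its hinge at x = -100 mm, y = +12 mm, z = 0 of the tongs. Squeezing turns both arms equally inwards, up to 0.2 rad each; they spring open when let go. A pad resists with 3 N when open, rising to 6 N fully closed.
- tongs_right_arm: Right (-y) arm of the tongs, mirror image of the left. Origin on its hinge at x = -100 mm, y = -12 mm, z = 0 of the tongs; axes parallel to the tongs' when open.
- spice_jar: Small spice jar with red lid, 45 mm across, 106 mm high, on the strip of worktop between the robot and the sink. Bystander: leave alone. Origin: middle of its underside.
- garlic: Garlic bulb, 56 mm, on the strip of worktop between the robot and the sink. Bystander: leave alone. Origin: middle of its underside.
- potato: Potato, 106 x 66 x 56 mm, on the strip of worktop between the robot and the sink. Bystander: leave alone. Origin: middle of its underside.
Things that resemble listed ones, but are neither listed nor needed, are in the scene too. What is shaped like the mushroom but blue, pink or purple is not meant.

How it is judged:
By the outcome, as a careful person would: the job done as asked, in the order asked, and still so for the second after the job is handed in, while the arm keeps its last pose, push and grip.
It also fails if it takes over 58 s, if anything falls off the work surface, if the arm or the gripper's body presses on something with over 40 N, if the wrist force passes 120 N, or if a joint passes its speed limit or range.

## Robot

A 6-joint arm with a two-finger parallel gripper is mounted at the origin on a cart in front of the work surface, level with it; the furniture and walls round the work are solid. World frame = base frame: x ahead of the robot, y to its left, z up, the work surface at z = 0. Lengths are in m, angles in rad, forces in N, time in s.
With the tool pointing down it reaches from about 0.35 to 0.775 m from the base axis. Payload 5.5 kg.
Tool frame: the origin (TCP) lies midway between the tips of the shut fingers; the grasp point (between the pads) lies behind it (r.hold_point_z is the z of the grasp point in the tool frame, in m); z points along the fingers, y is the line along which they close (so a half turn about z gives the same grasp; the last joint's range is limited). The gripper opens to 85 mm and grips with 20 to 120 N. Pads are 22 mm wide; open, the fingers measure 114 mm over their backs; the gripper's body (76 mm by 85 mm) begins 54 mm behind the grasp point. The pads swing forward as they close: fully open they stand 13 mm farther back than shut.
Start: joints at [1.02, 0.313, 0.046, 1.304, 0, 1.431], TCP at [0.23, 0.527, 0.231] pointing down, gripper open.
Joint ranges: [-2.76, 2.76], [-0.86, 1.69], [-1.03, 1.26], [-2.2, 2.34], [-1.47, 1.5], [-3.14, 3.14]. Speed limits (rad/s): [2.57, 2.57, 3.14, 3.14, 3.14, 3.14].

## Interface

Orientations are given as [roll, pitch, yaw] about the fixed x, y, z axes, in that order (R = Rz(yaw) Ry(pitch) Rx(roll)).
In Python, from bench import r gives the robot as it stands. The module is installed in compiled form; this text tells all that it offers.
- The arm moves only by the tool move_arm, never from a script. Its argument "commands" is text: rows parted by semicolons, each of 7 numbers parted by spaces: the shift along the tool's x, y, z in units of 40 mm (1.0 is 40 mm), then the turn, a rotation vector about the tool's x, y, z in units of 6 degrees (1.0 is 6 degrees), then the opening, from 0 (shut) to 1 (fully open). A call has 1 to 10 rows; each row shifts and turns the commanded pose from where the row before left it, along the tool's axes as they then stand; what a row does not reach is not made up. A row lasts 1/12 s, in which the tool goes at most 41.7 mm and 7.16 degrees, less where a joint would pass 70% of its speed; a pose out of reach is approached as far as the arm can. A call with a number of a shift or a turn outside -1 to 1 is refused whole. A call with a gripper value outside its range is refused whole. The fingers move at their own pace and stop on an object; "squeeze" is the grip in N (left out, the last holds). Time passes only in rows, so rows that do not move let the fingers close. It gives the time, the measured TCP pose, the force, the opening and the grip force at its end, in the units of the state.
- r.state(): the state, without advancing time (a new reading comes with each control period).
- r.grab_frame(name): name is "side" or "top" or "wrist"; returns the picture (420x560x3 uint8, red, green, blue); there is no depth.
- r.camera_params(name): a dict with "K" (3x3 intrinsics, pixels), "rvec" (rotation vector, rad) and "tvec" (3), from world to camera coordinates, as OpenCV has them. Camera axes: x right, y down, z forward; pixel columns grow to the right and rows downward; lengths in m; the calibration is good to about 2 mm. A picture is of the moment at which its call begins: read the wrist's pose just before it. camera_params takes no time and is no camera call; for the wrist camera it gives the pose at the moment of the call.
- r.hand_in(): hands the job in; it is judged then, once.
The state is a dict: "t": time; "joint_pos": joint angles; "dq": joint speeds; "joint_efforts": joint torques, N m; "tool_pos": TCP position; "tool_rot": TCP orientation; "wrist_force": force on the tool from outside, world axes, zero at the start; "ft_torque": the same for the moment, N m; "opening": finger opening in m; "gripper_force": force on a finger pad.
Only numpy, scipy, OpenCV 4.12 (cv2) and the standard library are available. Lean on these libraries where they do the work, as an engineer would, in place of code of your own. Each camera call takes 0.05 s, during which the arm holds its last target. There are 200 camera calls.

## Working session

There is one attempt and no reset: what is moved stays moved. The work goes in short steps, Python scripts to look and compute and a tool call to move; the robot and the scene stay as the last step left them, time stands still between calls to the robot, and variables do not carry over. Pictures are saved under pics/ and viewed, at most 11 in all, crops included, and the job is handed in when it is done.

Besides the shell and the picture viewer there is one more tool, called after "Emit:" by a JSON object that holds its "op" and its "data". move_arm: Moves the arm, as the interface text tells. Shifts and turns lie within -1 to 1; 1 stands for 40 mm of shift or 6 degrees of turn. Its arguments: {"type":"object","properties":{"commands":{"type":"string"},"squeeze":{"type":"number"}},"required":["commands"]}

```bash
mkdir -p pics
python3 - <<'E'
from bench import r
import cv2
s=r.state();print(s,r.hold_point_z)
for n in("top","side"):
    cv2.imwrite(f"pics/{n}0.png",cv2.resize(r.grab_frame(n),(800,600),interpolation=cv2.INTER_CUBIC)[:,:,::-1])
    print(n,r.camera_params(n))
E
```

```text
{'t': 0.0, 'joint_pos': array([1.02038773e+00, 3.13995753e-01, 4.49718926e-02, 1.30361937e+00,
       1.68997108e-05, 1.43119373e+00]), 'dq': array([ 9.89629207e-04,  8.02194911e-05, -5.44752702e-04,  3.19342732e-05,
       -1.27565271e-04,  3.78952204e-04]), 'joint_efforts': array([ 1.19476936e-04, -4.80628073e+01,  2.98533726e+01,  1.93558662e-02,
       -1.09334198e-04,  2.54487567e-06]), 'tool_pos': array([0.22935499, 0.52670769, 0.23040864]), 'tool_rot': array([-3.13976607e+00, -2.73730679e-04,  2.73078639e+00]), 'wrist_force': array([0.66689233, 0.04116201, 0.34097104]), 'ft_torque': array([-0.02209153, -0.00924223, -0.09462376]), 'gripper_force': 0.0, 'opening': 0.08560851461527429} -0.0187
top {'K': array([[511.74594556,   0.        , 268.18663661],
       [  0.        , 511.74594556, 208.95727588],
       [  0.        ,   0.        ,   1.        ]]), 'rvec': array([ 2.15934981, -2.12636382,  0.16574863]), 'tvec': array([0.0021624 , 0.56124537, 1.22445982])}
side {'K': array([[537.07572609,   0.        , 280.33943897],
       [  0.        , 537.07572609, 205.44473743],
       [  0.        ,   0.        ,   1.        ]]), 'rvec': array([ 1.71200762, -1.2729723 ,  0.7741124 ]), 'tvec': array([-0.13578183,  0.34932729,  1.08860821])}
```

View pics/top0.png

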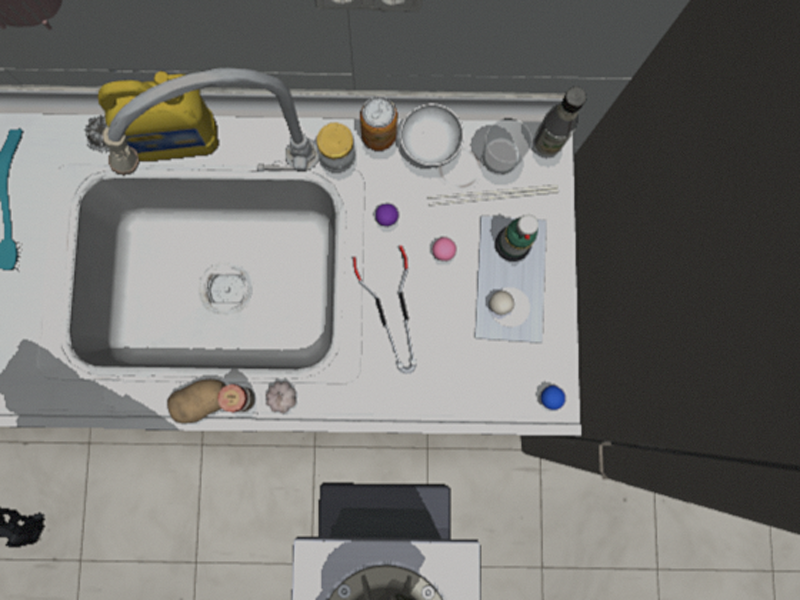

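View pics/side0.png

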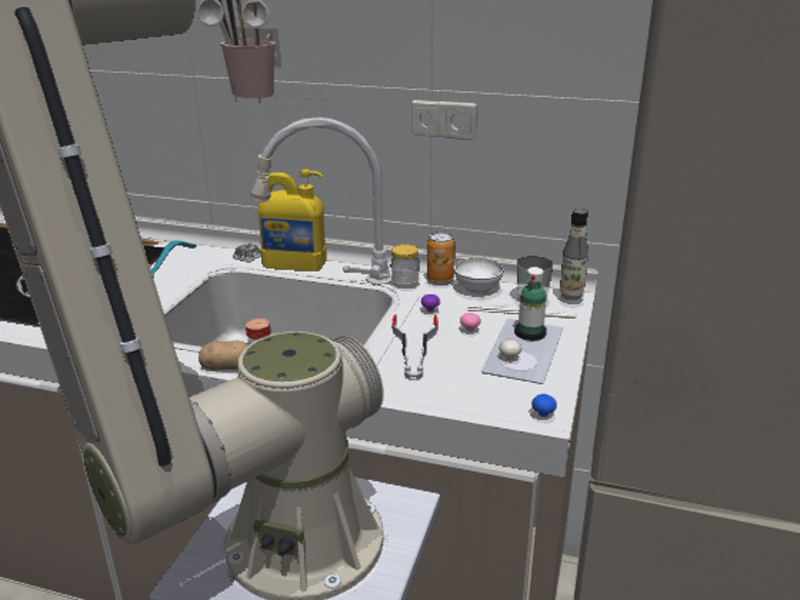

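The top view shows the tongs at (385,305), jaws pointing away from the robot. The mushroom is at (502,302) and the spray can cap at (527,225), both on the tray. The pink, purple and blue items are decoys. I'll enlarge that area.

```bash
cat > h.py <<'E'
import numpy as np,cv2
from bench import r
def ray(n,uv):
    c=r.camera_params(n);R=cv2.Rodrigues(c["rvec"])[0];t=np.array(c["tvec"]).ravel()
    d=R.T@np.linalg.inv(c["K"])@[uv[0],uv[1],1];return -R.T@t,d
def at(n,uv,z):
    o,d=ray(n,uv);return o+d*(z-o[2])/d[2]
def pix(n,p):
    c=r.camera_params(n);return cv2.projectPoints(np.float64([p]),c["rvec"],c["tvec"],c["K"],None)[0].ravel()
E
python3 - <<'E'
from h import *
f=r.grab_frame("top")
cv2.imwrite("pics/c1.png",cv2.resize(f[145:265,240:400],(800,600),interpolation=cv2.INTER_CUBIC)[:,:,::-1])
f=r.grab_frame("side")
cv2.imwrite("pics/c2.png",cv2.resize(f[180:300,260:420],(800,600),interpolation=cv2.INTER_CUBIC)[:,:,::-1])
E
```

```text
(no output)
```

View pics/c1.png

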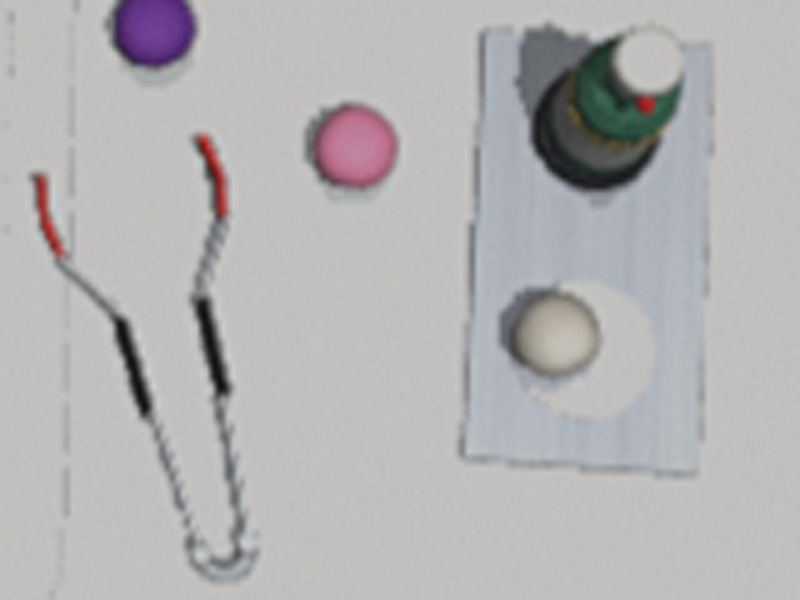

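View pics/c2.png

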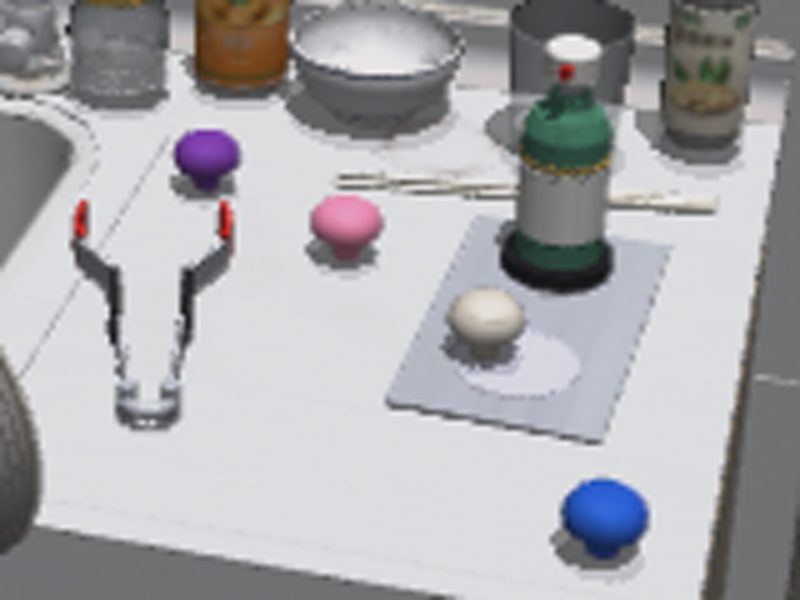

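The crops show the cap top at c1 (647,60), mushroom cap at (558,335), tongs pads centred at (135,366) and (211,346), and jaw tips at (40,176) and (202,136). The tray corners are clear too.

Run:
```python
from h import *
np.set_printoptions(precision=4,suppress=True)
c1=lambda u,v:(u/5+240-.4,v/5+145-.4)
c2=lambda u,v:(u/5+260-.4,v/5+180-.4)
T=lambda u,v,z:at("top",c1(u,v),z)
def tri(a,b):
    (o,d),(p,e)=ray("top",c1(*a)),ray("side",c2(*b))
    s=np.linalg.lstsq(np.c_[d,-e],p-o,rcond=None)[0];return o+d*s[0],p+e*s[1]
print("cap",T(647,60,.151),tri((647,60),(575,46)))
C=[T(*q,.005) for q in((482,29),(712,44),(698,473),(461,458))]
print("tray",*C)
x=(C[0]+C[1])/2-(C[2]+C[3])/2;yaw=np.arctan2(x[1],x[0]);print(yaw,np.linalg.norm(x))
o=sum(C)/4;ux=np.array([np.cos(yaw),np.sin(yaw),0]);print("station",o-ux*.0525,"can",o+ux*.0625)
print("mush",T(558,335,.03),tri((558,335),(487,315)))
L,R_=T(135,366,.024),T(211,346,.024);print("pads",L,R_,np.linalg.norm(L-R_),(L+R_)/2)
J=(T(40,176,.024)+T(202,136,.024))/2;J2=(T(60,256,.024)+T(222,214,.024))/2;H=T(222,560,.012)
P=(T(122,320,.024)+T(199,298,.024))/2;P2=(T(147,413,.024)+T(224,393,.024))/2
print("jaws",J,J2,"pads ends",P,P2,"hinge",H)
d=J-P2;print("tyaw",np.arctan2(d[1],d[0]),np.linalg.norm(d))
pts=np.array([J,J2,P,P2])[:,:2];v=cv2.fitLine(np.float32(pts),cv2.DIST_L2,0,.01,.01).ravel();print(v,np.arctan2(v[1],v[0]))
s=(np.array([J,J2,P,P2])[:,:2]@v[:2]);print(s-s@[.25]*4)
for n in("top","side","wrist"):print(n,ray(n,(280,210))[0])
```

```text
cap [ 0.67   -0.2192  0.151 ] (array([ 0.6703, -0.2194,  0.1496]), array([ 0.6705, -0.22  ,  0.1498]))
tray [ 0.7236 -0.1631  0.005 ] [ 0.7175 -0.2825  0.005 ] [ 0.494  -0.2712  0.005 ] [ 0.4997 -0.1513  0.005 ]
-0.05135981606696091 0.22403864519457917
station [ 0.5563 -0.2143  0.005 ] can [ 0.6711 -0.2202  0.005 ]
mush [ 0.5597 -0.1969  0.03  ] (array([ 0.5595, -0.1967,  0.0311]), array([ 0.5592, -0.1954,  0.0308]))
pads [0.5416 0.0144 0.024 ] [ 0.5523 -0.0236  0.024 ] 0.03947966937538397 [ 0.5469 -0.0046  0.024 ]
jaws [0.6491 0.0232 0.024 ] [0.6084 0.0124 0.024 ] pads ends [0.5707 0.002  0.024 ] [ 0.5233 -0.0111  0.024 ] hinge [ 0.4459 -0.0306  0.012 ]
tyaw 0.2662708648417854 0.1303747599282771
[0.9647 0.2633 0.5879 0.0066] 0.2664924Traceback (most recent call last):
  File "<stdin>", line 21, in <module>
ValueError: matmul: Input operand 1 has a mismatch in its core dimension 0, with gufunc signature (n?,k),(k,m?)->(n?,m?) (size 1 is different from 4)
```

Emit:
{"op": "move_arm", "data": {"commands": "0 0 0 0 0 -0.98 0;0 0 0 0 0 -0.98 0;0 0 0 0 0 -0.98 0;0 0 0 0 0 -0.98 0;-0.36 -0.85 0 0 0 0 0;-0.36 -0.85 0 0 0 0 0;-0.36 -0.85 0 0 0 0 0;-0.36 -0.85 0 0 0 0 0;-0.36 -0.85 0 0 0 0 0;-0.36 -0.85 0 0 0 0 0", "squeeze": 30}}

```text
t: 1.03
tool_pos: [0.3161, 0.3216, 0.2312]
tool_rot: [3.142, 0.0, -3.141]
wrist_force: [0.7, 0.6, -0.7]
opening: -0.0001
gripper_force: 0.0
```

Emit:
{"op": "move_arm", "data": {"commands": "-0.36 -0.85 0 0 0 0 0;-0.36 -0.85 0 0 0 0 0;-0.36 -0.85 0 0 0 0 0;-0.36 -0.85 0 0 0 0 0;-0.36 -0.85 0 0 0 0 0;-0.36 -0.85 0 0 0 0 0;-0.36 -0.85 0 0 0 0 0;-0.36 -0.85 0 0 0 0 0;-0.36 -0.85 0 0 0 0 0;0 0 0 0 0 0 0"}}

```text
t: 1.87
tool_pos: [0.4481, 0.0119, 0.2311]
tool_rot: [-3.139, 0.002, 3.135]
wrist_force: [0.6, 0.5, 0.3]
opening: 0.0
gripper_force: 0.0
```

Emit:
{"op": "move_arm", "data": {"commands": "-0.69 -0.72 0 0 0 0 0;-0.69 -0.72 0 0 0 0 0;-0.69 -0.72 0 0 0 0 0;-0.69 -0.72 0 0 0 0 0;-0.69 -0.72 0 0 0 0 0;-0.69 -0.72 0 0 0 0 0;-0.69 -0.72 0 0 0 0 0;-0.69 -0.72 0 0 0 0 0;0 0 0.8 0 0 0 0;0 0 0 0 0 0 0"}}

```text
t: 2.7
tool_pos: [0.6665, -0.2146, 0.1925]
tool_rot: [3.139, -0.006, 3.139]
wrist_force: [-1.8, 1.2, -3.6]
opening: -0.0002
gripper_force: 0.0
```

Emit:
{"op": "move_arm", "data": {"commands": "-0.05 -0.08 0.4 0 0 0 0;0 0 0.4 0 0 0 0;0 0 0 0 0 0 0;0 0 0 0 0 0 0;0 0 0 0 0 0 0"}}

```text
t: 3.12
tool_pos: [0.6681, -0.2158, 0.1687]
tool_rot: [-3.142, 0.001, -3.141]
wrist_force: [0.1, 0.1, 0.6]
opening: 0.0
gripper_force: 0.0
```

Run:
```python
from h import *
print(r.state()["tool_pos"],r.state()["wrist_force"])
a=r.grab_frame("side")[180:240,330:410];b=r.grab_frame("wrist")
cv2.imwrite("pics/p1.png",np.hstack([cv2.resize(a,(400,300),interpolation=cv2.INTER_CUBIC),cv2.resize(b,(400,300))])[:,:,::-1])
```

```text
[ 0.66809421 -0.21578426  0.1687368 ] [0.12964909 0.13563193 0.64744445]
```

View pics/p1.png

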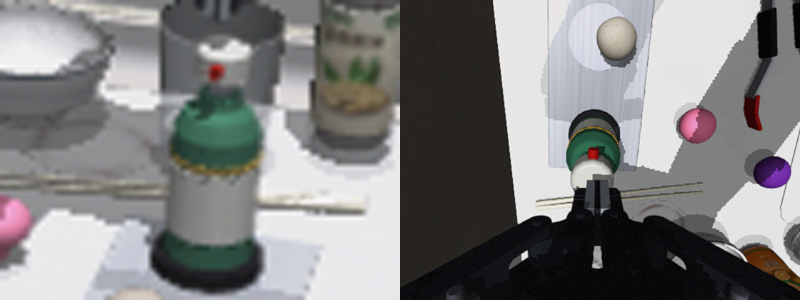

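The fingertips are over the white cap. I'll correct a few millimetres and press in small steps.

Emit:
{"op": "move_arm", "data": {"commands": "-0.06 -0.1 0.2 0 0 0 0;0 0 0.2 0 0 0 0;0 0 0.05 0 0 0 0;0 0 0.05 0 0 0 0;0 0 0.05 0 0 0 0;0 0 0.05 0 0 0 0;0 0 0 0 0 0 0"}}

```text
t: 3.8
tool_pos: [0.671, -0.221, 0.1441]
tool_rot: [-3.141, 0.001, 3.141]
wrist_force: [0.3, -1.8, 5.8]
opening: -0.0001
gripper_force: 3.2
```

Emit:
{"op": "move_arm", "data": {"commands": "0 0 0.03 0 0 0 0;0 0 0.03 0 0 0 0;0 0 0 0 0 0 0;0 0 0 0 0 0 0"}}

```text
t: 4.13
tool_pos: [0.671, -0.221, 0.1431]
tool_rot: [-3.14, 0.002, 3.141]
wrist_force: [-2.2, -0.3, 8.8]
opening: 0.0002
gripper_force: 4.8
```

Emit:
{"op": "move_arm", "data": {"commands": "0 0 0.04 0 0 0 0;0 0 0 0 0 0 0;0 0 0 0 0 0 0"}}

```text
t: 4.38
tool_pos: [0.671, -0.221, 0.143]
tool_rot: [-3.14, 0.003, 3.141]
wrist_force: [-4.0, 0.3, 15.7]
opening: -0.0002
gripper_force: 7.8
```

The cap is fully down against its stop. I'll release it and go to the tongs.

Emit:
{"op": "move_arm", "data": {"commands": "0 0 -0.3 0 0 0 0;0 0 -0.9 0 0 0 0;0 0 -0.9 0 0 0 0;0 0 0 0 0 0 0;0 0 0 0 0 0 0;0.44 0.77 0 0 0 0 0.9;0.44 0.77 0 0 0 0 0.9;0.44 0.77 0 0 0 0 0.9;0.44 0.77 0 0 0 0 0.9;0.44 0.77 0 0 0 0 0.9"}}

```text
t: 5.22
tool_pos: [0.5804, -0.065, 0.2211]
tool_rot: [3.14, -0.004, 3.141]
wrist_force: [-0.1, 1.6, -0.4]
opening: 0.0606
gripper_force: 0.0
```

Emit:
{"op": "move_arm", "data": {"commands": "0.44 0.77 0 0 0 0 0.9;0.44 0.77 0 0 0 0 0.9;0 0 0 0 0 -0.85 0.9;0 0 0 0 0 -0.85 0.9;0 0 0 0 0 -0.85 0.9;0 0 0 0 0 0 0.9;0 0 0 0 0 0 0.9;0 0 0 0 0 0 0.9"}}

```text
t: 5.88
tool_pos: [0.5469, -0.0049, 0.2223]
tool_rot: [3.141, -0.002, -2.877]
wrist_force: [-0.1, -0.8, 0.1]
opening: 0.077
gripper_force: 0.0
```

Run:
```python
from h import *
s=r.state();print(s["tool_pos"],s["tool_rot"],s["opening"])
f=r.grab_frame("side")[180:240,330:410];w=r.grab_frame("wrist")
cv2.imwrite("pics/w1.png",np.vstack([w,cv2.resize(f,(560,180))[:180]])[:,:,::-1])
for x,y in((.0,.0),(.025,.024),(.025,-.024),(-.025,.022),(-.025,-.022),(.107,.04),(.107,-.04)):
    c,q=np.cos(.2665),np.sin(.2665);print((x,y),pix("wrist",[.5469+c*x-q*y,-.0046+q*x+c*y,.024]).round())
```

```text
[ 0.54691742 -0.00490633  0.22229988] [ 3.14071376e+00 -1.63434970e-03 -2.87722406e+00] 0.07698081978430486
(0.0, 0.0) [275. 179.]
(0.025, 0.024) [298. 202.]
(0.025, -0.024) [252. 202.]
(-0.025, 0.022) [297. 154.]
(-0.025, -0.022) [253. 154.]
(0.107, 0.04) [311. 272.]
(0.107, -0.04) [240. 272.]
```

View pics/w1.png

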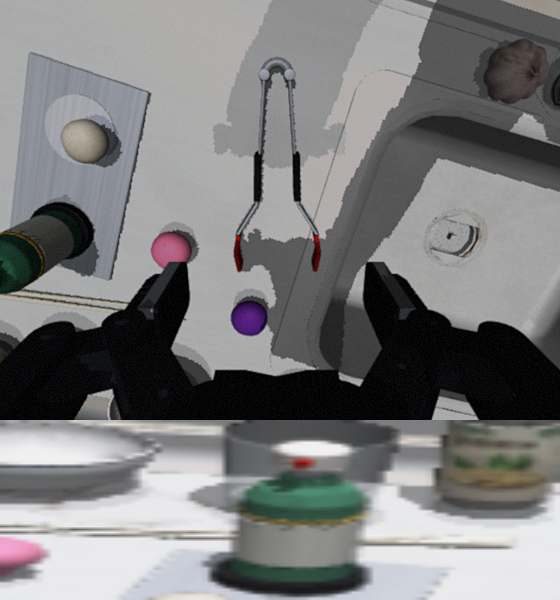

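The wrist view shows the tongs pads at columns 257 to 297, rows 152 to 203, as predicted. The cap has sprung back up. I'll descend onto the tongs.

Emit:
{"op": "move_arm", "data": {"commands": "0 0 0.9 0 0 0 0.8;0 0 0.9 0 0 0 0.8;0 0 0.9 0 0 0 0.8;0 0 0.9 0 0 0 0.8;0 0 0.8 0 0 0 0.8;0 0 0.5 0 0 0 0.8;0 0 0.4 0 0 0 0.8;0 0 0.1 0 0 0 0.8;0 0 0 0 0 0 0.8;0 0 0 0 0 0 0.8"}}

```text
t: 6.82
tool_pos: [0.548, -0.0051, 0.0078]
tool_rot: [-3.141, 0.001, -2.875]
wrist_force: [-0.3, -0.3, -0.2]
opening: 0.0685
gripper_force: 0.0
```

Emit:
{"op": "move_arm", "data": {"commands": "0 0 0.12 0 0 0 0.65;0 0 0 0 0 0 0.58;0 0 0 0 0 0 0.54;0 0 0 0 0 0 0.51;0 0 0 0 0 0 0.5;0 0 0 0 0 0 0.5;0 0 0 0 0 0 0.5;0 0 0 0 0 0 0.5"}}

```text
t: 7.48
tool_pos: [0.5485, -0.005, 0.0037]
tool_rot: [-3.141, 0.002, -2.875]
wrist_force: [-0.3, 0.1, 5.7]
opening: 0.0427
gripper_force: 4.5
```

Emit:
{"op": "move_arm", "data": {"commands": "0 0 -0.1 0 0 0 0.5;0 0 -0.2 0 0 0 0.5;0 0 -0.4 0 0 0 0.5;0 0 -0.6 0 0 0 0.5;0 0 -0.8 0 0 0 0.5;0 0 -0.6 0 0 0 0.5;0 0 -0.5 0 0 0 0.5;0 0 -0.2 0 0 0 0.5;0 0 0 0 0 0 0.5;0 0 0 0 0 0 0.5"}}

```text
t: 8.32
tool_pos: [0.5472, -0.0049, 0.1382]
tool_rot: [3.141, -0.0, -2.875]
wrist_force: [-0.1, 0.0, -1.4]
opening: 0.043
gripper_force: 3.1
```

Run:
```python
from h import *
s=r.state();print(s["tool_pos"],s["tool_rot"],s["opening"],s["gripper_force"])
np.savez("cam2.npz",**r.camera_params("wrist"))
w=r.grab_frame("wrist")
f=r.grab_frame("side")[130:280,240:380]
cv2.imwrite("pics/w2.png",np.hstack([w,cv2.resize(f,(240,420))])[:,:,::-1])
```

```text
[ 0.54723783 -0.00486003  0.1381641 ] [ 3.14146596e+00 -8.87421002e-05 -2.87486215e+00] 0.043007793681272145 3.0897316709160805
```

View pics/w2.png

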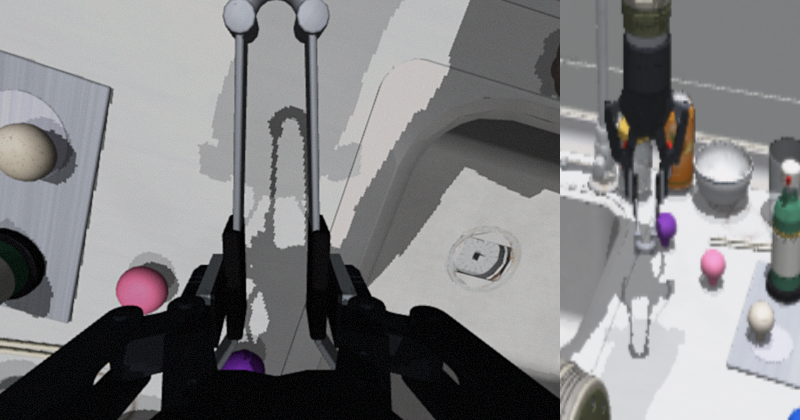

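The tongs are held and clear of the worktop, with the hinge knobs at (238,15) and (313,15). I'll rotate them to point along +x and move behind the mushroom.

Emit:
{"op": "move_arm", "data": {"commands": "0 0 0 0 0 0.4 0.5;0 0 0 0 0 0.6 0.5;0 0 0 0 0 0.6 0.5;0 0 0 0 0 0.6 0.5;0 0 0 0 0 0.34 0.5;0.3 0 0 0 0 0 0.5;0.5 0 0 0 0 0 0.5;0.5 -0.2 0 0 0 0 0.5;0.3 -0.5 0 0 0 0 0.5;0.18 -0.5 0 0 0 0 0.5"}}

```text
t: 9.25
tool_pos: [0.4733, -0.0522, 0.1366]
tool_rot: [3.14, -0.004, -3.139]
wrist_force: [-0.6, -0.2, -0.8]
opening: 0.0426
gripper_force: 3.1
```

Emit:
{"op": "move_arm", "data": {"commands": "0 -0.55 0 0 0 0 0.5;0 -0.55 0 0 0 0 0.5;0 -0.55 0 0 0 0 0.5;0 -0.55 0 0 0 0 0.5;0 -0.55 0 0 0 0 0.5;0 -0.5 0 0 0 0 0.5;0 -0.3 0 0 0 0 0.5;0 0 0 0 0 0 0.5;0 0 0 0 0 0 0.5;0 0 0 0 0 0 0.5"}}

```text
t: 10.08
tool_pos: [0.4758, -0.194, 0.1377]
tool_rot: [3.14, -0.002, -3.141]
wrist_force: [-0.1, -0.7, -1.4]
opening: 0.0425
gripper_force: 3.1
```

Run:
```python
from h import *
s=r.state();print(s["tool_pos"],s["tool_rot"],s["opening"],s["gripper_force"])
a=r.grab_frame("side")[170:275,300:440];b=r.grab_frame("top")[130:250,290:390]
cv2.imwrite("pics/a3.png",np.hstack([cv2.resize(a,(400,300),interpolation=cv2.INTER_CUBIC),cv2.resize(b,(400,480),interpolation=cv2.INTER_CUBIC)[:300] if 0 else cv2.resize(r.grab_frame("top")[150:240,290:410],(400,300),interpolation=cv2.INTER_CUBIC)])[:,:,::-1])
# predictions
t=s["tool_pos"];z0=t[2]-.0037
y=s["tool_rot"][2]+np.pi
c,q=np.cos(y),np.sin(y)
def P(X,Y,Z):return [t[0]-.0015*c+c*X-q*Y,t[1]+q*X+c*Y,z0+Z]
print("yaw",y,"jaw",P(.085,0,.012))
for nm,p in dict(tipL=P(.107,.036,.024),tipR=P(.107,-.036,.024),hL=P(-.1,.012,.012),hR=P(-.1,-.012,.012)).items():
    a_=pix("side",p);b_=pix("top",p);w_=pix("wrist",p)
    print(nm,"side",((a_-[300,170])*400/140).round(),"top",((b_-[290,150])*400/120).round(),"wrist",w_.round())
```

```text
[ 0.47582618 -0.19395284  0.13769976] [ 3.14009148e+00 -1.51907912e-03 -3.14053595e+00] 0.04254806526060625 3.0887996032834053
yaw 0.0010567036364608207 jaw [np.float64(0.5593261344259233), np.float64(-0.193863020581693), np.float64(0.1459997601062267)]
tipL side [136.  76.] top [177. 145.] wrist [345. 477.]
tipR side [211.  85.] top [283. 147.] wrist [202. 477.]
hL side [118. 196.] top [213. 454.] wrist [306.  24.]
hR side [146. 200.] top [249. 455.] wrist [240.  24.]
```

View pics/a3.png

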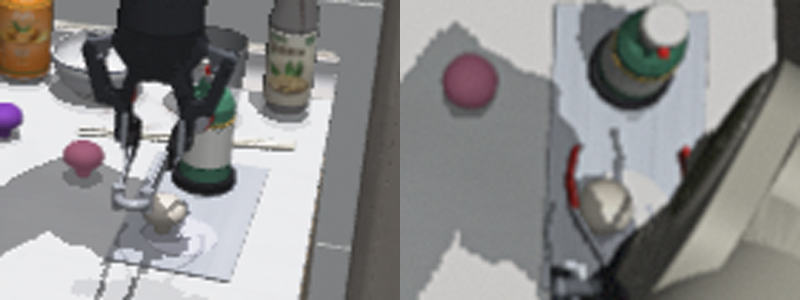

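The left jaw tip is at (573,148) and the right at (685,150) in the top view, within 1–2 mm of prediction, and they straddle the mushroom. I'll lower over it.

Emit:
{"op": "move_arm", "data": {"commands": "-0.03 -0.06 0.2 0 0 0 0.5;0 0 0.4 0 0 0 0.5;0 0 0.5 0 0 0 0.5;0 0 0.5 0 0 0 0.5;0 0 0.5 0 0 0 0.5;0 0 0.4 0 0 0 0.5;0 0 0.3 0 0 0 0.5;0 0 0.2 0 0 0 0.5;0 0 0 0 0 0 0.5;0 0 0 0 0 0 0.5"}}

```text
t: 11.07
tool_pos: [0.4775, -0.197, 0.0182]
tool_rot: [3.141, -0.001, -3.14]
wrist_force: [0.5, 0.4, -0.5]
opening: 0.0427
gripper_force: 3.1
```

Run:
```python
from h import *
s=r.state();print(s["tool_pos"],s["tool_rot"],s["opening"],s["gripper_force"],s["wrist_force"])
a=r.grab_frame("side")[190:265,320:420];b=r.grab_frame("top")[165:240,310:410]
cv2.imwrite("pics/a4.png",np.hstack([cv2.resize(x,(400,300),interpolation=cv2.INTER_CUBIC) for x in(a,b)])[:,:,::-1])
```

```text
[ 0.47749585 -0.19702298  0.01821299] [ 3.14110587e+00 -6.29237055e-04 -3.14048066e+00] 0.04269180453058219 3.088335581123829 [ 0.45506759  0.37955969 -0.49723625]
```

View pics/a4.png

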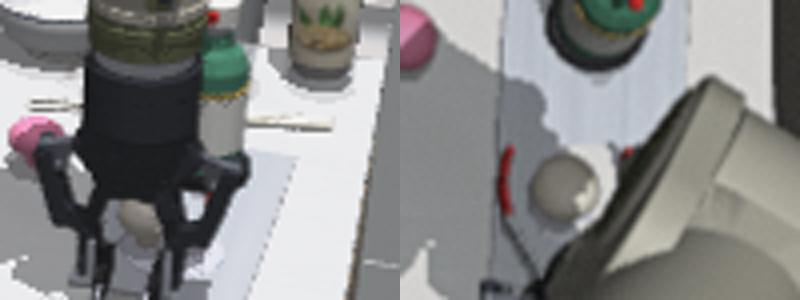

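The mushroom at (565,187) sits midway between the jaws, at x≈507 and 628. I'll close.

Emit:
{"op": "move_arm", "data": {"commands": "0.03 0 0.05 0 0 0 0.48;0 0 0 0 0 0 0.46;0 0 0 0 0 0 0.44;0 0 0 0 0 0 0.42;0 0 0 0 0 0 0.4;0 0 0 0 0 0 0.38;0 0 0 0 0 0 0.36;0 0 0 0 0 0 0.34;0 0 0 0 0 0 0.3;0 0 0 0 0 0 0.3", "squeeze": 25}}

```text
t: 12.0
tool_pos: [0.4764, -0.1973, 0.0164]
tool_rot: [3.141, -0.0, -3.141]
wrist_force: [0.3, 1.0, -1.5]
opening: 0.0257
gripper_force: 5.3
```

Emit:
{"op": "move_arm", "data": {"commands": "0 0 0 0 0 0 0.2;0 0 0 0 0 0 0.2;0 0 0 0 0 0 0.2;0 0 0 0 0 0 0.2"}}

```text
t: 12.33
tool_pos: [0.4764, -0.1973, 0.0164]
tool_rot: [3.141, -0.0, -3.141]
wrist_force: [0.5, -0.0, -2.2]
opening: 0.0237
gripper_force: 24.5
```

Opening is 24 mm against the expected 30, so I'll check the grip.

Run:
```python
from h import *
a=r.grab_frame("side")[190:265,320:420];b=r.grab_frame("top")[165:240,310:410]; w=r.grab_frame("wrist")
cv2.imwrite("pics/a5.png",np.vstack([np.hstack([cv2.resize(x,(400,300),interpolation=cv2.INTER_CUBIC) for x in(a,b)]),cv2.resize(w[:320],(800,300))])[:,:,::-1])
```

```text
(no output)
```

View pics/a5.png

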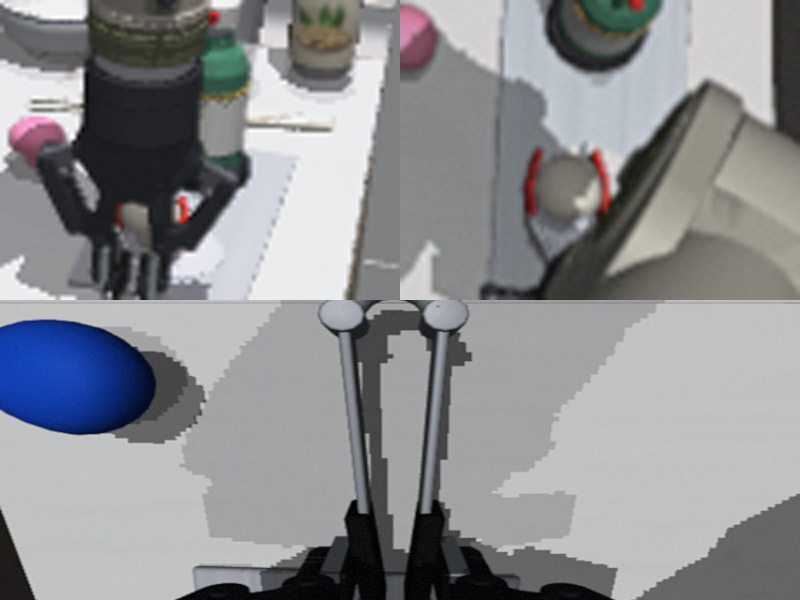

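In the top view the red jaws at (533,182) and (602,180) hold the mushroom from both sides. I'll lift gently.

Emit:
{"op": "move_arm", "data": {"commands": "0 0 -0.1 0 0 0 0.2;0 0 -0.15 0 0 0 0.2;0 0 -0.25 0 0 0 0.2;0 0 -0.35 0 0 0 0.2;0 0 -0.4 0 0 0 0.2;0 0 -0.45 0 0 0 0.2;0 0 -0.45 0 0 0 0.2;0 0 -0.45 0 0 0 0.2;0 0 -0.4 0 0 0 0.2;0 0 -0.3 0 0 0 0.2"}}

```text
t: 13.32
tool_pos: [0.4771, -0.1977, 0.1513]
tool_rot: [-3.14, 0.002, -3.141]
wrist_force: [0.2, -0.3, -1.1]
opening: 0.0244
gripper_force: 24.5
```

Emit:
{"op": "move_arm", "data": {"commands": "0 0 -0.2 0 0 0 0.2;0 0 -0.1 0 0 0 0.2;0 0 0 0 0 0 0.2;0 0 0 0 0 0 0.2;0 0 0 0 0 0 0.2;0 0 0 0 0 0 0.2;0 0 0 0 0 0 0.2;0 0 0 0 0 0 0.2;0 0 0 0 0 0 0.2;0 0 0 0 0 0 0.2"}}

```text
t: 14.15
tool_pos: [0.4764, -0.1973, 0.1603]
tool_rot: [3.141, -0.0, -3.141]
wrist_force: [0.4, 0.4, -0.6]
opening: 0.0239
gripper_force: 24.5
```

Run:
```python
from h import *
a=r.grab_frame("side")[150:270,290:450];b=r.grab_frame("top")[130:250,290:450]
cv2.imwrite("pics/a6.png",np.hstack([cv2.resize(x,(400,300),interpolation=cv2.INTER_CUBIC) for x in(a,b)])[:,:,::-1])
s=r.state();t=s["tool_pos"];print(s["t"],t,s["opening"],s["gripper_force"])
p=[t[0]+.0835,t[1],t[2]+.014];print(((pix("side",p)-[290,150])*2.5).round(),((pix("top",p)-[290,130])*2.5).round())
```

```text
14.25 [ 0.47642675 -0.1973445   0.16039947] 0.024149899991442462 24.504833039827645
[177. 116.] [180. 180.]
```

View pics/a6.png

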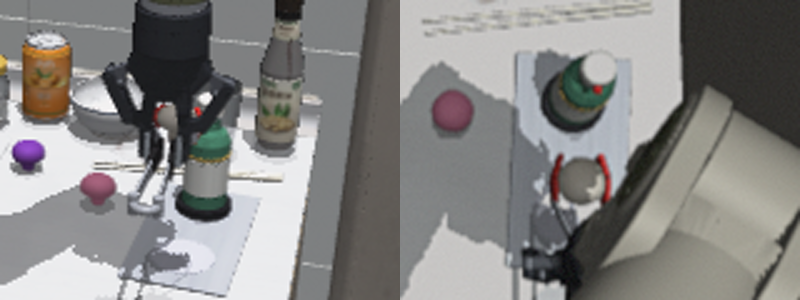

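The mushroom is in the jaws at (582,180) in the top view and (165,115) in the side view, near the predicted spot. Its underside is about 0.149 m up and the tray is empty.

```bash
python3 -c "
from bench import r
print(r.hand_in())"
```

```text
the job is handed in; nothing more can be done
None
```

I pressed the spray cap fully down and it sprang back up; the arm now holds the mushroom still in the tongs, about 15 cm up and roughly level, and I've handed the job in (no verdict was returned).

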